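# Dust extractor on, then the carver

### The job

Get the carving bench ready: gently, with the fingertips, press down the square key, which starts the dust extractor, and only then the long bar key, which powers the rotary carver, each to about the bottom of its travel, where it stays. Leave the two switches with round keys alone, and do not shift, lift or tip any of the plaster chess castings standing among them.

Things in the scene. Friction and masses are not known exactly. Their poses are not given: they have to be found in the camera images.
- square_switch: push switch fixed to the bench: a black housing 74 mm (x) by 94 mm (y) by 36 mm high, with a square key, 34 x 34 mm, centred on its top; white plastic key, edges along the housing's edges; it may stand in any of the four switch places. Origin at the centre of the housing's underside, on the bench; z up
- square_top (a point): centre of the top face of that key (a square key, 34 x 34 mm); flat top, 20 mm above the housing (56 mm above the bench) when fully up; moves down with the key
- square_key (a joint): how far that key is pushed down, m: 0 fully up, 0.010 at the bottom (then still 10 mm proud of the housing); starts at 0 to 0.0015. It takes about 3 N (a little more when fast), has no return spring and stays where it is left. Beyond 0.010 only its sprung cap yields, up to 8 mm, 4 N plus 2 N per mm (not counted in this value), and comes back when let go
- bar_switch: push switch fixed to the bench: a black housing 74 mm (x) by 94 mm (y) by 36 mm high, with a long narrow bar key, 16 mm (x) by 56 mm (y), centred on its top; white plastic key, edges along the housing's edges; it may stand in any of the four switch places. Origin at the centre of the housing's underside, on the bench; z up
- bar_top (a point): centre of the top face of that key (a long narrow bar key, 16 mm (x) by 56 mm (y)); flat top, 20 mm above the housing (56 mm above the bench) when fully up; moves down with the key
- bar_key (a joint): how far that key is pushed down, m: 0 fully up, 0.010 at the bottom (then still 10 mm proud of the housing); starts at 0 to 0.0015. It takes about 3 N (a little more when fast), has no return spring and stays where it is left. Beyond 0.010 only its sprung cap yields, up to 8 mm, 4 N plus 2 N per mm (not counted in this value), and comes back when let go
- round_switch: push switch fixed to the bench: a black housing 74 mm (x) by 94 mm (y) by 36 mm high, with a large round key, 36 mm diameter, centred on its top; white plastic key, edges along the housing's edges; it may stand in any of the four switch places. Origin at the centre of the housing's underside, on the bench; z up
- round_top (a point): centre of the top face of that key (a large round key, 36 mm diameter); flat top, 20 mm above the housing (56 mm above the bench) when fully up; moves down with the key
- round_key (a joint): how far that key is pushed down, m: 0 fully up, 0.010 at the bottom (then still 10 mm proud of the housing); starts at 0 to 0.0015. It takes about 3 N (a little more when fast), has no return spring and stays where it is left. Beyond 0.010 only its sprung cap yields, up to 8 mm, 4 N plus 2 N per mm (not counted in this value), and comes back when let go
- small_round_switch: push switch fixed to the bench: a black housing 74 mm (x) by 94 mm (y) by 36 mm high, with a small round key, 16 mm diameter, centred on its top; white plastic key, edges along the housing's edges; it may stand in any of the four switch places. Origin at the centre of the housing's underside, on the bench; z up
- small_round_top (a point): centre of the top face of that key (a small round key, 16 mm diameter); flat top, 20 mm above the housing (56 mm above the bench) when fully up; moves down with the key
- small_round_key (a joint): how far that key is pushed down, m: 0 fully up, 0.010 at the bottom (then still 10 mm proud of the housing); starts at 0 to 0.0015. It takes about 3 N (a little more when fast), has no return spring and stays where it is left. Beyond 0.010 only its sprung cap yields, up to 8 mm, 4 N plus 2 N per mm (not counted in this value), and comes back when let go
- pawn_a: loose white plaster chess casting, a pawn (ball head), 60 mm tall, foot 33 mm in diameter, 30 to 120 g; origin at the centre of its underside; z up
- pawn_b: loose white plaster chess casting, a second pawn (ball head), same shape as the other, 60 mm tall, foot 33 mm in diameter, 30 to 120 g; origin at the centre of its underside; z up
- rook: loose white plaster chess casting, a rook (flat battlemented top), 68 mm tall, foot 33 mm in diameter, 30 to 120 g; origin at the centre of its underside; z up
- bishop: loose white plaster chess casting, a bishop (pointed head), 82 mm tall, foot 33 mm in diameter, 30 to 120 g; origin at the centre of its underside; z up
- knight: loose white plaster chess casting, a knight (horse's head), 77 mm tall, foot 33 mm in diameter, 30 to 120 g; origin at the centre of its underside; z up
- queen: loose white plaster chess casting, a queen (flared crown with a small ball), 89 mm tall, foot 33 mm in diameter, 30 to 120 g; origin at the centre of its underside; z up
- king: loose white plaster chess casting, a king (small cross on top), 92 mm tall, foot 33 mm in diameter, 30 to 120 g; origin at the centre of its underside; z up
There are look-alikes about, which are no part of the job. What is shaped like the small_round_switch but pink is not meant.

How it is judged:
By the outcome, as a careful person would: the job done as asked, in the order asked, and still so for the second after the job is handed in, with the robot touching nothing.
It also fails if it takes over 38 s, if anything falls off the work surface, if the arm or the gripper's body presses on something with over 40 N, if the wrist force passes 120 N, or if a joint passes its speed limit or range.

### The arm

A 6-joint arm with a two-finger parallel gripper is mounted at the origin on the work surface. World frame = base frame: x ahead of the robot, y to its left, z up, the work surface at z = 0. Lengths are in m, angles in rad, forces in N, time in s.
With the tool pointing down it reaches from about 0.375 to 0.975 m from the base axis. Payload 3.8 kg.
Tool frame: the origin (TCP) lies on the centre line of the jaws, within the pads' length; the fingertips stand 17 mm ahead of it and the grasp point (between the pads) lies 2 mm behind it (bot.tip_extent is the distance from the TCP to the fingertips, in m); z points along the fingers, y is the line along which they close (so a half turn about z gives the same grasp; the last joint's range is limited). The gripper opens to 85 mm and grips with 20 to 120 N. Pads are 22 mm wide; open, the fingers measure 114 mm over their backs; the gripper's body (76 mm by 85 mm) begins 54 mm behind the grasp point. The pads swing forward as they close: fully open they stand 13 mm farther back than shut.
Start: joints at [1.074, 0.264, 1.604, -0, 1.274, -0.037], TCP at [0.3, 0.605, 0.21] pointing down, gripper open.
Joint ranges: [-2.63, 2.63], [-0.94, 2.18], [0.31, 2.57], [-1.31, 4.45], [0, 2.66], [-2.55, 2.55]. Speed limits (rad/s): [2.57, 2.57, 3.14, 3.14, 3.14, 3.14].

### API

Orientations are given as a rotation vector (axis times angle).
In Python, from workcell import readout, read_camera, finish_job, bot gives the robot as it stands.
- The arm moves only by the tool jog_arm, never from a script. Its argument "deltas" is one flat list of numbers, 7 for each row, row after row: the shift along the tool's x, y, z in m, then the turn, a rotation vector about the tool's x, y, z in degrees, then the gripper command: -1 is shut, 1 is fully open, values between are in proportion. A call has 1 to 8 rows; each row is the pose to reach, as a shift and turn from the pose commanded when the call began, along the tool's axes at that moment; what a row does not reach only later rows make up. A row lasts 1/10 s, in which the tool goes at most 50 mm and 8.59 degrees, less where a joint would pass 70% of its speed; a pose out of reach is approached as far as the arm can. A call with a gripper value outside its range is refused whole. The fingers move at their own pace and stop on an object; "squeeze" is the grip in N (left out, the last holds). Time passes only in rows, so rows that repeat a pose let the fingers close. It gives the time, the measured TCP pose, the force, the opening and the grip force at its end, in the units of the state.
- readout.read_state(): the state, without advancing time (a new reading comes with each control period).
- read_camera(name): name is "side" or "top" or "wrist"; returns a dict with "color" (480x640x3 uint8, blue, green, red), "fx", "fy", "cx", "cy" (pixels), "origin" and "attitude" of the camera in the world. Camera axes: x right, y down, z forward; pixel columns grow to the right and rows downward; lengths in m; the calibration is good to about 2 mm. A picture is of the moment at which its call begins. There is no depth.
- finish_job(): hands the job in; it is judged then, once.
The state is a dict: "time": time; "q": joint angles; "joint_vel": joint speeds; "joint_torque": joint torques, N m; "tool_pos": TCP position; "tcp_rot": TCP orientation; "wrist_force": force on the tool from outside, world axes, zero at the start; "torque": the same for the moment, N m; "width": opening from 0.0 (shut) to 1.0 (fully open); "grip_force": force on a finger pad.
Only numpy, scipy, OpenCV 4.12 (cv2) and the standard library are available. Lean on these libraries where they do the work, as an engineer would, in place of code of your own. Each camera call takes 0.05 s, during which the arm holds its last target. There are 200 camera calls.

## Working session

There is one attempt and no reset: what is moved stays moved. The work goes in short steps, Python scripts to look and compute and a tool call to move; the robot and the scene stay as the last step left them, time stands still between calls to the robot, and variables do not carry over. Pictures are saved under pics/ and viewed, at most 10 in all, crops included, and the job is handed in when it is done.

Besides the shell and the picture viewer there is one more tool, called after ">>>" by a JSON object that holds its "op" and its "data". jog_arm: Moves the arm, as the interface text tells. Its arguments: {"type":"object","properties":{"deltas":{"type":"array"},"squeeze":{"type":"number"}},"required":["deltas"]}

```bash
mkdir -p pics; python3 - <<'E'
from workcell import readout, read_camera, bot
import cv2
for n in("top","side"):
    c=read_camera(n); cv2.imwrite(f"pics/{n}0.png",c["color"]); print(n,c["fx"],c["fy"],c["cx"],c["cy"],c["origin"],c["attitude"])
s=readout.read_state(); print(s["time"],s["tool_pos"],s["tcp_rot"],s["width"],s["wrist_force"])
E
```

```text
top 526.8738623513461 526.8738623513461 315.6832443935553 239.74776640317307 [ 0.49491143 -0.11354401  1.18087114] [-2.20123226  2.21161078 -0.04691627]
side 487.9011924749418 487.9011924749418 318.4199007318188 237.35117114583966 [0.27602333 0.57854556 0.77514121] [-0.46633935  2.71582679 -1.15972218]
0.1 [0.2991858  0.6042705  0.20913848] [-0.71577317 -3.05837929  0.00315256] 0.9960247446091401 [-0.50272252  0.33114499 -0.29679439]
```

View pics/top0.png

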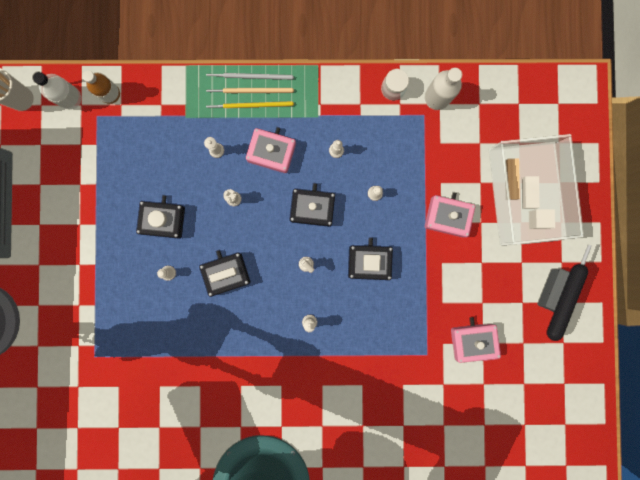

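View pics/side0.png

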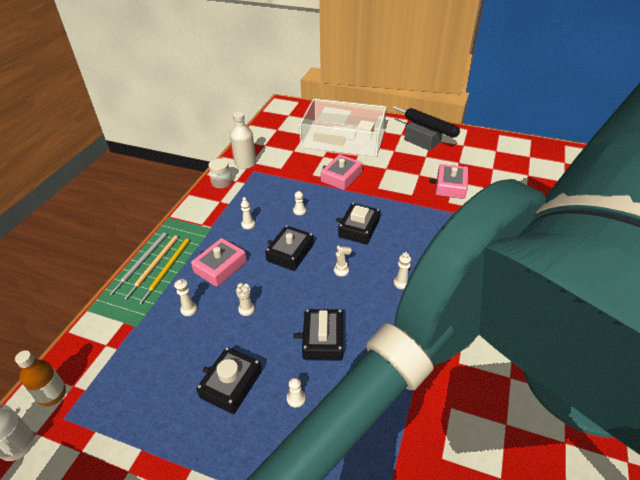

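The top view shows these switches:
- Square white key on a black housing at (372,263). This fits square_switch.
- Long bar key at (222,274). This fits bar_switch.
- Large round key at (157,219), and small round key at (313,206).
- Pink look-alikes at (271,150), (452,215) and (476,343).

Next I'll measure the two target keys and confirm them in one enlarged crop.

```bash
cat > h.py <<'E'
import numpy as np, cv2
from scipy.spatial.transform import Rotation as R
def ray(c,uv,z):
    d=R.from_rotvec(c["attitude"]).apply([(uv[0]-c["cx"])/c["fx"],(uv[1]-c["cy"])/c["fy"],1.]); o=np.array(c["origin"])
    return o+d*(z-o[2])/d[2]
def key(c,u,v,r,z=.0555):
    im=c["color"]; m=((im.min(2)>150)*255).astype('uint8')
    cs,_=cv2.findContours(m,0,2); best=min(cs,key=lambda k:np.hypot(*(np.array(cv2.minAreaRect(k)[0])-(u,v))) if cv2.contourArea(k)>r else 1e9)
    rc=cv2.minAreaRect(best); P=np.array([ray(c,p,z) for p in cv2.boxPoints(rc)])
    e=P[1]-P[0]; f=P[2]-P[1]; return rc[0],P.mean(0),np.linalg.norm(e),np.linalg.norm(f),np.degrees(np.arctan2(e[1],e[0]))
E
python3 - <<'E'
from h import *
from workcell import readout, read_camera
c=read_camera("top"); d=read_camera("side")
for n,t,s in(("sq",(372,263),(360,214)),("bar",(222,274),(323,325))):
    print(n,key(c,*t,60)); print("  side",key(d,*s,60))
s=readout.read_state(); T=R.from_rotvec(s["tcp_rot"]); print(T.as_matrix().round(3))
a=cv2.resize(c["color"][190:330,330:415],None,fx=4,fy=4,interpolation=2); b=cv2.resize(c["color"][190:330,180:265],None,fx=4,fy=4,interpolation=2)
cv2.imwrite("pics/crop.png",np.hstack([b,a]))
E
```

```text
sq ((371.0, 263.0), array([ 0.48523753, -0.23884066,  0.0555    ]), np.float64(0.03420901048747774), np.float64(0.034138129773211234), np.float64(-90.27351744828376))
  side ((358.7941589355469, 213.8235626220703), array([ 0.48549801, -0.23038169,  0.0555    ]), np.float64(0.052343121261291474), np.float64(0.03636724453016057), np.float64(-82.07393073416385))
bar ((221.70001220703125, 274.5999755859375), array([0.46210138, 0.07956728, 0.0555    ]), np.float64(0.054395638000484615), np.float64(0.016850596859322806), np.float64(-71.81732740420085))
  side ((322.0, 325.5), array([0.46106778, 0.08494001, 0.0555    ]), np.float64(0.014774385140836873), np.float64(0.06360328896775284), np.float64(-160.8552022723225))
[[-0.896  0.444 -0.001]
 [ 0.444  0.896 -0.001]
 [ 0.    -0.001 -1.   ]]
```

View pics/crop.png

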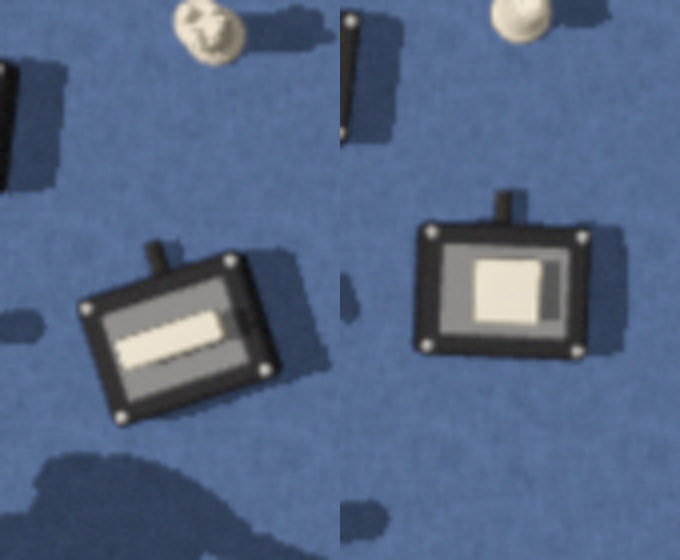

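The crop confirms both targets: the bar key (left, black housing) and the square key (right, black housing). No casting stands within about 100 mm of either. I'm shutting the fingers and moving high toward the square key.

>>> {"op": "jog_arm", "data": {"deltas": [-0.011,-0.013,0,0,0,0,-1,-0.032,-0.04,0,0,0,0,-1,-0.06,-0.075,0,0,0,0,-1,-0.09,-0.112,0,0,0,0,-1,-0.12,-0.149,0,0,0,0,-1,-0.15,-0.186,0,0,0,0,-1,-0.18,-0.223,0,0,0,0,-1,-0.21,-0.26,0,0,0,0,-1], "squeeze": 20}}

```text
time: 1.0
tool_pos: [0.372, 0.2759, 0.2103]
tcp_rot: [0.715, 3.059, -0.0]
wrist_force: [1.6, 0.7, 0.6]
width: -0.001
grip_force: 0.0
```

>>> {"op": "jog_arm", "data": {"deltas": [-0.03,-0.037,0,0,0,0,-1,-0.06,-0.075,0,0,0,0,-1,-0.09,-0.112,0,0,0,0,-1,-0.12,-0.149,0,0,0,0,-1,-0.15,-0.186,0,0,0,0,-1,-0.18,-0.223,0,0,0,0,-1,-0.21,-0.26,0,0,0,0,-1,-0.24,-0.297,0,0,0,0,-1]}}

```text
time: 1.8
tool_pos: [0.4547, -0.0964, 0.2105]
tcp_rot: [0.717, 3.058, -0.0]
wrist_force: [1.1, -0.2, -0.1]
width: 0.0
grip_force: 0.0
```

>>> {"op": "jog_arm", "data": {"deltas": [-0.03,-0.038,0,0,0,0,-1,-0.058,-0.076,0,0,0,0,-1,-0.075,-0.1,0,0,0,0,-1,-0.085,-0.112,0,0,0,0,-1,-0.09,-0.116,0,0,0,0,-1,-0.09,-0.116,0,0,0,0,-1,-0.09,-0.116,0,0,0,0,-1,-0.09,-0.116,0,0,0,0,-1]}}

```text
time: 2.6
tool_pos: [0.4847, -0.2364, 0.2104]
tcp_rot: [-0.713, -3.059, -0.001]
wrist_force: [0.0, -0.2, -0.1]
width: -0.004
grip_force: 0.0
```

>>> {"op": "jog_arm", "data": {"deltas": [-0.001,-0.002,0.015,0,0,0,-1,-0.001,-0.002,0.04,0,0,0,-1,-0.001,-0.002,0.07,0,0,0,-1,-0.001,-0.002,0.098,0,0,0,-1,-0.001,-0.002,0.118,0,0,0,-1,-0.001,-0.002,0.127,0,0,0,-1,-0.001,-0.002,0.13,0,0,0,-1,-0.001,-0.002,0.13,0,0,0,-1]}}

```text
time: 3.4
tool_pos: [0.4849, -0.2399, 0.0804]
tcp_rot: [-0.715, -3.059, 0.0]
wrist_force: [-1.2, -0.8, -0.0]
width: -0.003
grip_force: 0.0
```

```bash
python3 - <<'E'
from workcell import readout, read_camera
import cv2
c=read_camera("side"); cv2.imwrite("pics/s1.png",cv2.resize(c["color"][140:290,270:430],None,fx=4,fy=4))
E
```

```text
(no output)
```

View pics/s1.png

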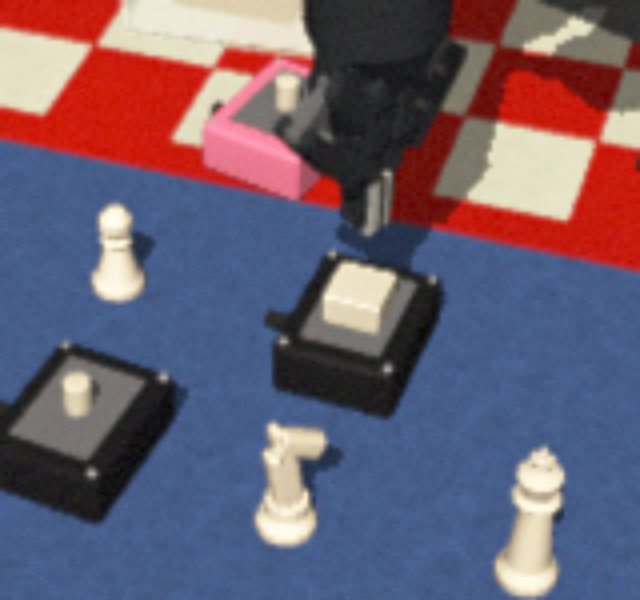

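The tip is at crop (370,232), about 12 image px above the key's top at crop (360,280). That looks too far for an 8 mm gap, so I'll project the expected points to check.

```bash
python3 - <<'E'
from h import *
from workcell import readout, read_camera
c=read_camera("side"); s=readout.read_state(); print(s["tool_pos"],s["width"])
def proj(p):
    q=R.from_rotvec(c["attitude"]).inv().apply(np.array(p)-c["origin"]); return np.array([c["cx"]+c["fx"]*q[0]/q[2],c["cy"]+c["fy"]*q[1]/q[2]])
T=s["tool_pos"]
f=lambda p:((proj(p)-(270,140))*4).round()
print("tip",f(T+np.array([0,0,-.017])),"key",f([.485,-.239,.0555]),"keybase",f([.485,-.239,.036]), "tcp",f(T))
for z in (.03,.056): print(z,[f([.485+a,-.239+b,z]) for a,b in((-.017,-.017),(-.017,.017),(.017,.017),(.017,-.017))])
t=read_camera("top"); q=R.from_rotvec(t["attitude"]).inv().apply(T+np.array([0,0,-.017])-t["origin"]);print("top px",t["cx"]+t["fx"]*q[0]/q[2],t["cy"]+t["fy"]*q[1]/q[2])
w=read_camera("wrist"); cv2.imwrite("pics/w1.png",w["color"])
cv2.imwrite("pics/tw1.png",np.hstack([cv2.resize(w["color"],(400,300)),cv2.resize(t["color"][210:310,310:443],(400,300))]))
E
```

```text
[ 0.48581206 -0.24050849  0.08160143] -0.0025033182169142388
tip [360. 271.] key [360. 286.] keybase [359. 311.] tcp [362. 248.]
0.03 [array([395., 307.]), array([379., 345.]), array([321., 332.]), array([339., 295.])]
0.056 [array([398., 273.]), array([381., 310.]), array([323., 297.]), array([340., 260.])]
top px 372.26360337131075 262.75493245681326
```

View pics/tw1.png

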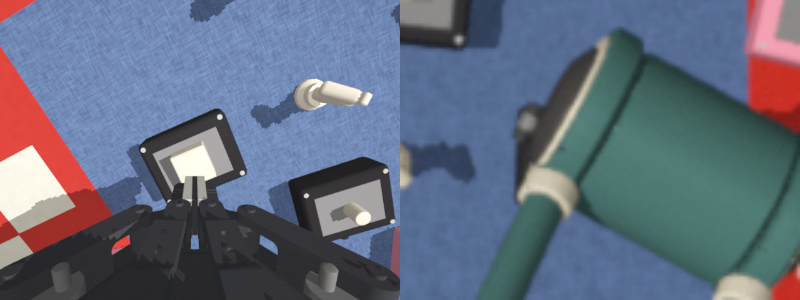

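The wrist view (left half) shows the fingertips at about (195,178) and the square key at (190,160). In the side view the fingertip sits about 10 px off its expected place, so I'll triangulate the real tip from the side and wrist views.

```bash
python3 - <<'E'
from h import *
from workcell import readout, read_camera
w=read_camera("wrist"); s=readout.read_state(); T=s["tool_pos"]; Rt=R.from_rotvec(s["tcp_rot"])
print("cam in tool",Rt.inv().apply(w["origin"]-T), w["fx"],w["cx"],w["cy"])
def proj(c,p):
    q=R.from_rotvec(c["attitude"]).inv().apply(np.array(p)-c["origin"]); return np.array([c["cx"]+c["fx"]*q[0]/q[2],c["cy"]+c["fy"]*q[1]/q[2]]).round()
print("tip",proj(w,T-[0,0,.017]),"key",proj(w,[.485,-.239,.0555]))
print("tip pts x+-11mm",[proj(w,T+Rt.apply([x,0,.017])) for x in(-.011,.011)])
c=read_camera("side")
im=c["color"]; 
A=cv2.resize(im[170:235,335:400],(390,390),interpolation=cv2.INTER_CUBIC)
im=w["color"]; B=cv2.resize(im[200:330,250:380],(390,390),interpolation=cv2.INTER_CUBIC)
cv2.imwrite("pics/z.png",np.hstack([A,B]))
E
```

```text
cam in tool [ 0.06602968  0.00099738 -0.16221156] 347.8276956206672 311.1905144700221 241.99993691835363
tip [309. 274.] key [311. 266.]
tip pts x+-11mm [array([309., 292.]), array([309., 254.])]
```

View pics/z.png

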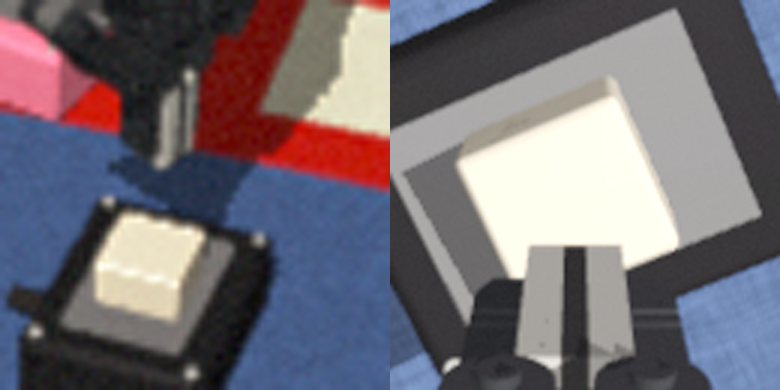

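```bash
python3 - <<'E'
from h import *
from workcell import readout, read_camera
w=read_camera("wrist"); c=read_camera("side"); s=readout.read_state(); T=s["tool_pos"]; Rt=R.from_rotvec(s["tcp_rot"])
def tri(a,b):
    A=[];y=[]
    for cam,uv in((c,a),(w,b)):
        o=np.array(cam["origin"]); d=ray(cam,uv,0)-o; d/=np.linalg.norm(d); M=np.eye(3)-np.outer(d,d); A.append(M);y.append(M@o)
    A=np.vstack(A);y=np.hstack(y); x,r,_,_=np.linalg.lstsq(A,y,rcond=None); return x,r**.5
for n,a,b in(("tip near edge",(361.7,197.5),(311.7,282)),("key corner tall",(351.5,215.5),None) ):
    if b: x,r=tri(a,b); print(n,x,r,"in tool",Rt.inv().apply(x-T))
print(s["time"],T)
E
```

```text
tip near edge [ 0.48040556 -0.23575173  0.09814264] [0.00280873] in tool [ 0.00633685  0.00198603 -0.01710142]
3.8 [ 0.4852207  -0.24035408  0.08104903]
```

Triangulation puts the tip centred over the key but near z≈0.098, which is higher than the model says. From here I'll descend in small steps and use the force to detect contact.

```bash
python3 -c "
from workcell import bot,readout
print(bot.tip_extent,[a for a in dir(bot) if a[0]!='_'],readout.read_state()['wrist_force'])"
```

```text
0.017 ['MotionError', 'tip_extent'] [-1.07913384 -0.23278144 -0.08690253]
```

>>> {"op": "jog_arm", "data": {"deltas": [0,0,0.001,0,0,0,-1,0,0,0.003,0,0,0,-1,0,0,0.005,0,0,0,-1,0,0,0.007,0,0,0,-1,0,0,0.009,0,0,0,-1,0,0,0.01,0,0,0,-1,0,0,0.01,0,0,0,-1]}}

```text
time: 4.5
tool_pos: [0.4846, -0.24, 0.0701]
tcp_rot: [-0.716, -3.058, -0.0]
wrist_force: [-0.3, -0.7, -0.2]
width: 0.002
grip_force: 0.0
```

No contact with the nominal tip at 0.053, so the real tip is higher. I'm continuing down.

>>> {"op": "jog_arm", "data": {"deltas": [0,0,0.003,0,0,0,-1,0,0,0.006,0,0,0,-1,0,0,0.009,0,0,0,-1,0,0,0.012,0,0,0,-1,0,0,0.015,0,0,0,-1,0,0,0.018,0,0,0,-1,0,0,0.02,0,0,0,-1,0,0,0.02,0,0,0,-1]}}

```text
time: 5.3
tool_pos: [0.4845, -0.2399, 0.0499]
tcp_rot: [-0.716, -3.058, -0.0]
wrist_force: [-0.2, -0.5, 0.6]
width: -0.001
grip_force: 0.0
```

```bash
python3 - <<'E'
from h import *
from workcell import readout, read_camera
w=read_camera("wrist"); c=read_camera("side"); print(readout.read_state()["wrist_force"])
A=cv2.resize(c["color"][170:235,335:400],(390,390),interpolation=cv2.INTER_CUBIC)
B=cv2.resize(w["color"][200:330,250:380],(390,390),interpolation=cv2.INTER_CUBIC)
cv2.imwrite("pics/z2.png",np.hstack([A,B]))
E
```

```text
[ 0.3962586  -0.500261    0.32826947]
```

View pics/z2.png

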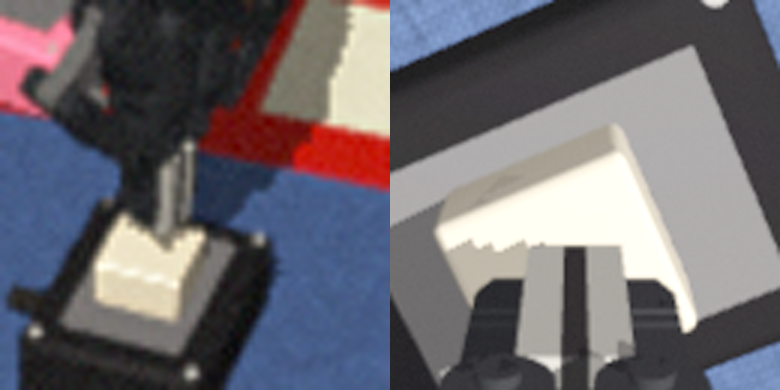

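The tip is now centred just above the square key (crop (165,240), key top about (150,240)). I'm pressing slowly.

>>> {"op": "jog_arm", "data": {"deltas": [0,0,0.002,0,0,0,-1,0,0,0.004,0,0,0,-1,0,0,0.006,0,0,0,-1,0,0,0.008,0,0,0,-1,0,0,0.01,0,0,0,-1,0,0,0.011,0,0,0,-1,0,0,0.012,0,0,0,-1,0,0,0.013,0,0,0,-1]}}

```text
time: 6.2
tool_pos: [0.4849, -0.2401, 0.0373]
tcp_rot: [0.716, 3.059, 0.0]
wrist_force: [0.1, -0.3, 0.4]
width: -0.001
grip_force: 0.0
```

>>> {"op": "jog_arm", "data": {"deltas": [0,0,0.001,0,0,0,-1,0,0,0.002,0,0,0,-1,0,0,0.003,0,0,0,-1]}}

```text
time: 6.5
tool_pos: [0.4849, -0.2401, 0.0344]
tcp_rot: [0.716, 3.059, -0.0]
wrist_force: [-2.2, 1.6, 2.5]
width: -0.001
grip_force: 1.3
```

>>> {"op": "jog_arm", "data": {"deltas": [0,0,0.001,0,0,0,-1,0,0,0.002,0,0,0,-1,0,0,0.003,0,0,0,-1]}}

```text
time: 6.8
tool_pos: [0.4849, -0.2401, 0.0315]
tcp_rot: [0.716, 3.059, -0.0]
wrist_force: [-1.1, 0.6, 2.4]
width: 0.005
grip_force: 1.4
```

>>> {"op": "jog_arm", "data": {"deltas": [0,0,0.001,0,0,0,-1,0,0,0.002,0,0,0,-1]}}

```text
time: 7.0
tool_pos: [0.4849, -0.2401, 0.0294]
tcp_rot: [0.716, 3.059, -0.0]
wrist_force: [-0.9, 0.7, 3.3]
width: -0.003
grip_force: 1.4
```

>>> {"op": "jog_arm", "data": {"deltas": [0,0,0.001,0,0,0,-1,0,0,0.002,0,0,0,-1]}}

```text
time: 7.2
tool_pos: [0.4849, -0.2401, 0.0273]
tcp_rot: [0.716, 3.059, -0.0]
wrist_force: [-1.4, 0.7, 3.3]
width: -0.001
grip_force: 1.4
```

>>> {"op": "jog_arm", "data": {"deltas": [0,0,0.001,0,0,0,-1,0,0,0.001,0,0,0,-1]}}

```text
time: 7.4
tool_pos: [0.4848, -0.2401, 0.0262]
tcp_rot: [0.716, 3.059, -0.0]
wrist_force: [-0.5, -0.5, 1.7]
width: -0.003
grip_force: 0.5
```

>>> {"op": "jog_arm", "data": {"deltas": [0,0,0.001,0,0,0,-1,0,0,0.001,0,0,0,-1]}}

```text
time: 7.6
tool_pos: [0.4848, -0.2401, 0.0253]
tcp_rot: [0.716, 3.059, -0.0]
wrist_force: [-0.1, -0.8, 1.5]
width: 0.0
grip_force: 0.6
```

>>> {"op": "jog_arm", "data": {"deltas": [0,0,0.001,0,0,0,-1,0,0,0.001,0,0,0,-1]}}

```text
time: 7.8
tool_pos: [0.4849, -0.2401, 0.0246]
tcp_rot: [0.716, 3.059, -0.0]
wrist_force: [-1.9, 0.6, 4.5]
width: 0.002
grip_force: 2.4
```

>>> {"op": "jog_arm", "data": {"deltas": [0,0,0.001,0,0,0,-1,0,0,0.001,0,0,0,-1]}}

```text
time: 8.0
tool_pos: [0.4849, -0.2401, 0.0238]
tcp_rot: [0.716, 3.059, -0.0]
wrist_force: [-1.5, 1.0, 5.9]
width: 0.001
grip_force: 3.2
```

>>> {"op": "jog_arm", "data": {"deltas": [0,0,0.001,0,0,0,-1,0,0,0.001,0,0,0,-1]}}

```text
time: 8.2
tool_pos: [0.4849, -0.2401, 0.023]
tcp_rot: [-0.716, -3.059, 0.0]
wrist_force: [-2.3, 1.6, 7.5]
width: 0.003
grip_force: 4.0
```

Force now rises 2 N/mm, so the cap is yielding and the square key is at the bottom (TCP z≈0.0247). I'm lifting and going to the bar.

>>> {"op": "jog_arm", "data": {"deltas": [0,0,-0.005,0,0,0,-1,0,0,-0.02,0,0,0,-1,0,0,-0.05,0,0,0,-1,0,0,-0.085,0,0,0,-1,0,0,-0.11,0,0,0,-1,0,0,-0.12,0,0,0,-1]}}

```text
time: 8.8
tool_pos: [0.4868, -0.2411, 0.1463]
tcp_rot: [0.715, 3.053, -0.003]
wrist_force: [1.0, -0.3, -0.2]
width: -0.001
grip_force: 0.0
```

>>> {"op": "jog_arm", "data": {"deltas": [0.01,0.017,0,0,0,0,-1,0.03,0.051,0,0,0,0,-1,0.053,0.09,0,0,0,0,-1,0.076,0.129,0,0,0,0,-1,0.099,0.168,0,0,0,0,-1,0.122,0.207,0,0,0,0,-1,0.145,0.246,0,0,0,0,-1,0.163,0.276,0,0,0,0,-1]}}

```text
time: 9.6
tool_pos: [0.46, 0.0818, 0.1417]
tcp_rot: [-0.714, -3.058, -0.0]
wrist_force: [0.2, 0.2, 0.5]
width: 0.001
grip_force: 0.0
```

>>> {"op": "jog_arm", "data": {"deltas": [0,0,0,0,0,0,-1,0,0,0.01,0,0,0,-1,0,0,0.03,0,0,0,-1,0,0,0.055,0,0,0,-1,0,0,0.075,0,0,0,-1,0,0,0.09,0,0,0,-1,0,0,0.096,0,0,0,-1,0,0,0.096,0,0,0,-1]}}

```text
time: 10.4
tool_pos: [0.4598, 0.0782, 0.0448]
tcp_rot: [-0.718, -3.055, 0.002]
wrist_force: [-0.1, 0.4, 0.0]
width: 0.002
grip_force: 0.0
```

```bash
python3 - <<'E'
from h import *
from workcell import readout, read_camera
w=read_camera("wrist"); c=read_camera("side"); s=readout.read_state(); print(s["tool_pos"],s["wrist_force"])
A=cv2.resize(c["color"][180:380,240:440],(400,400),interpolation=cv2.INTER_CUBIC)
B=cv2.resize(w["color"][170:340,225:395],(400,400),interpolation=cv2.INTER_CUBIC)
cv2.imwrite("pics/z3.png",np.hstack([A,B]))
E
```

```text
[0.46159544 0.07891362 0.04658416] [ 0.07090536  0.19547112 -0.08028028]
```

View pics/z3.png

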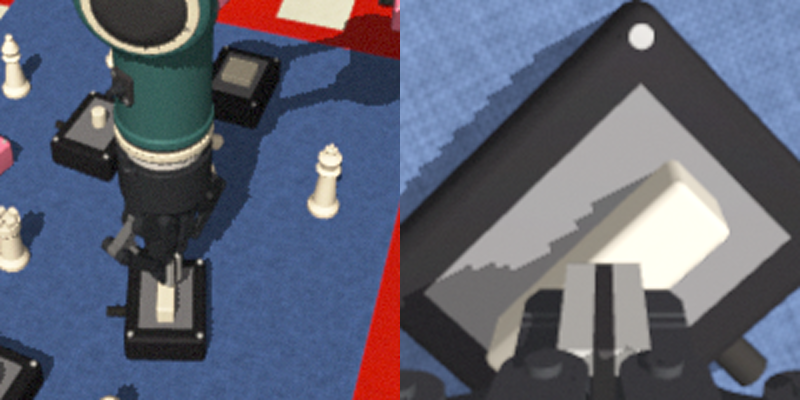

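The square key is visibly down in the side view (crop (240,70)). The tips are right above the bar key (tip at side crop (173,283), bar top around (166,295)). I'm pressing the bar.

>>> {"op": "jog_arm", "data": {"deltas": [0,0,0.002,0,0,0,-1,0,0,0.004,0,0,0,-1,0,0,0.006,0,0,0,-1,0,0,0.008,0,0,0,-1,0,0,0.01,0,0,0,-1,0,0,0.011,0,0,0,-1,0,0,0.012,0,0,0,-1,0,0,0.013,0,0,0,-1]}}

```text
time: 11.3
tool_pos: [0.4611, 0.0797, 0.0335]
tcp_rot: [-0.716, -3.059, 0.0]
wrist_force: [-1.4, -0.3, 3.7]
width: -0.003
grip_force: 1.4
```

>>> {"op": "jog_arm", "data": {"deltas": [0,0,0.001,0,0,0,-1,0,0,0.002,0,0,0,-1,0,0,0.003,0,0,0,-1]}}

```text
time: 11.6
tool_pos: [0.4611, 0.0796, 0.0303]
tcp_rot: [-0.716, -3.059, -0.0]
wrist_force: [-2.0, 0.0, 2.7]
width: 0.003
grip_force: 1.4
```

>>> {"op": "jog_arm", "data": {"deltas": [0,0,0.001,0,0,0,-1,0,0,0.002,0,0,0,-1,0,0,0.003,0,0,0,-1]}}

```text
time: 11.9
tool_pos: [0.4612, 0.0796, 0.0273]
tcp_rot: [-0.716, -3.059, -0.0]
wrist_force: [-1.5, 0.2, 2.0]
width: -0.002
grip_force: 1.4
```

>>> {"op": "jog_arm", "data": {"deltas": [0,0,0.001,0,0,0,-1,0,0,0.002,0,0,0,-1,0,0,0.002,0,0,0,-1]}}

```text
time: 12.2
tool_pos: [0.4614, 0.0795, 0.0252]
tcp_rot: [0.716, 3.059, -0.0]
wrist_force: [0.7, 0.3, -0.2]
width: 0.002
grip_force: 0.0
```

>>> {"op": "jog_arm", "data": {"deltas": [0,0,0.001,0,0,0,-1,0,0,0.001,0,0,0,-1]}}

```text
time: 12.4
tool_pos: [0.4615, 0.0796, 0.0246]
tcp_rot: [0.716, 3.059, 0.0]
wrist_force: [-1.8, -0.2, 5.0]
width: 0.001
grip_force: 2.4
```

>>> {"op": "jog_arm", "data": {"deltas": [0,0,0.001,0,0,0,-1,0,0,0.001,0,0,0,-1]}}

```text
time: 12.6
tool_pos: [0.4615, 0.0796, 0.0238]
tcp_rot: [0.716, 3.059, 0.0]
wrist_force: [-2.6, 0.2, 6.7]
width: -0.002
grip_force: 3.2
```

The bar has bottomed too, with the same force signature at the same height. I'm lifting clear and checking.

>>> {"op": "jog_arm", "data": {"deltas": [0,0,-0.005,0,0,0,-1,0,0,-0.02,0,0,0,-1,0,0,-0.05,0,0,0,-1,0,0,-0.085,0,0,0,-1,0,0,-0.12,0,0,0,-1,0,0,-0.14,0,0,0,-1,0,0,-0.15,0,0,0,-1,0,0,-0.15,0,0,0,-1]}}

```text
time: 13.4
tool_pos: [0.4624, 0.0797, 0.1747]
tcp_rot: [0.715, 3.056, 0.002]
wrist_force: [0.1, 0.3, -0.1]
width: 0.002
grip_force: 0.0
```

```bash
python3 - <<'E'
from workcell import read_camera
import cv2
cv2.imwrite("pics/end.png",read_camera("side")["color"])
E
```

```text
(no output)
```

View pics/end.png

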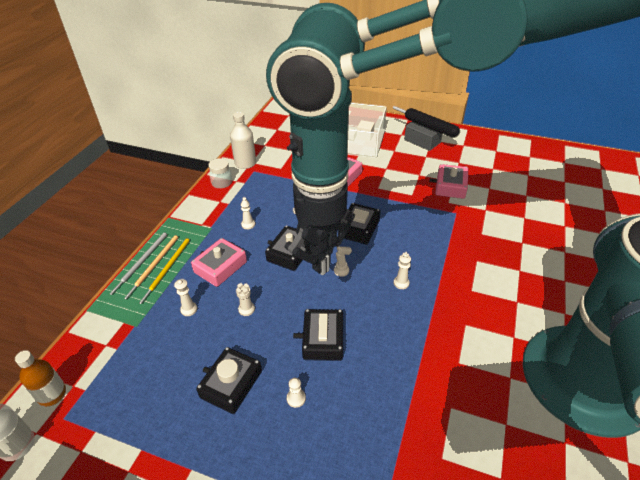

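The square (362,217) and bar (323,327) keys are both down. The castings in view stand where they did, and the robot is clear.

```bash
python3 -c "
from workcell import finish_job
print(finish_job())"
```

```text
the job is handed in; nothing more can be done
None
```

I pressed the square key and then the long bar key to the bottom of their travel and handed the job in at about 13.5 s. I touched neither round-key switch, and every casting visible in the last picture stood where it started; one pawn was hidden behind the arm.

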